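# Fit the stirring shaft in the ointment stand and hold it at working height

## Robot

A 7-joint arm with a two-finger parallel gripper is mounted at the origin on the work surface. World frame = base frame: x ahead of the robot, y to its left, z up, the work surface at z = 0. Lengths are in mm, angles in rad, forces in N, time in s.
With the tool pointing down it reaches from about 400 to 875 mm from the base axis. Payload 4.4 kg.
Tool frame: the origin (TCP) lies midway between the tips of the shut fingers; the grasp point (between the pads) lies ctrl.grip_depth behind it (ctrl.grip_depth is the distance from the TCP to the grasp point, in mm); z points along the fingers, y is the line along which they close (so a half turn about z gives the same grasp; the last joint's range is limited). The gripper opens to 85 mm and grips with 20 to 120 N. Pads are 22 mm wide; open, the fingers measure 114 mm over their backs; the gripper's body (76 mm by 85 mm) begins 54 mm behind the grasp point. The pads swing forward as they close: fully open they stand 13 mm farther back than shut.
Start: joints at [1.147, 0.628, 0.038, 1.517, -0.027, 0.996, -0.02], TCP at [227.668, -608.839, 211.313] pointing down, gripper open.
Joint ranges: [-3.06, 3.06], [-0.37, 2.12], [-1.25, 1.32], [0.18, 2.47], [-1.1, 4.24], [0.23, 1.98], [-2.94, 2.94]. Speed limits (rad/s): [2.57, 2.57, 3.14, 3.14, 3.14, 3.14, 3.14].

## Interface

Orientations are given as [roll, pitch, yaw] about the fixed x, y, z axes, in that order (R = Rz(yaw) Ry(pitch) Rx(roll)).
In Python, from cell import ctrl gives the robot as it stands.
- The arm moves only by the tool carry_out, never from a script. Its argument "deltas" is one flat list of numbers, 7 for each row, row after row: the turn, a rotation vector about the tool's x, y, z in degrees, then the shift along the tool's x, y, z in m, then the closure, from -1 (fully open) to 1 (shut). In form: [wx, wy, wz, dx, dy, dz, claw, wx, wy, wz, dx, dy, dz, claw, ...]. A call has 1 to 12 rows; each row shifts and turns the commanded pose from where the row before left it, along the tool's axes as they then stand; what a row does not reach is not made up. A row lasts 1/8 s, in which the tool goes at most 62.5 mm and 10.7 degrees, less where a joint would pass 70% of its speed; a pose out of reach is approached as far as the arm can. A call with a gripper value outside its range is refused whole. The fingers move at their own pace and stop on an object; the grip force is fixed at half the most. Time passes only in rows, so rows that do not move let the fingers close. It gives the time, the measured TCP pose, the force, the opening and the grip force at its end, in the units of the state.
- ctrl.read_state(): the state, without advancing time (a new reading comes with each control period).
- ctrl.get_image(name): name is "side" or "top"; returns the picture (400x640x3 uint8, red, green, blue); there is no depth.
- ctrl.calibration(name): a dict with "mtx" (3x3 intrinsics, pixels), "distortion" ([k1, k2, p1, p2, k3] as OpenCV has them; the pictures are not rectified), "R" (3x3) and "t" (3): a world point X has camera coordinates R X + t. Camera axes: x right, y down, z forward; pixel columns grow to the right and rows downward; lengths in mm; the calibration is good to about 2 mm. A picture is of the moment at which its call begins. calibration takes no time and is no camera call.
- ctrl.finish_job(): hands the job in; it is judged then, once.
The state is a dict: "clock": time; "qpos": joint angles; "qd": joint speeds; "tau": joint torques, N m; "eef_pos": TCP position; "tool_rot": TCP orientation; "force": force on the tool from outside, world axes, zero at the start; "torque": the same for the moment, N m; "width": finger opening in mm; "gripper_force": force on a finger pad.
Only numpy, scipy, OpenCV 4.12 (cv2) and the standard library are available. Lean on these libraries where they do the work, as an engineer would, in place of code of your own. Each camera call takes 0.05 s, during which the arm holds its last target. There are 200 camera calls.

## Task

Take the longer of the two stirring shafts out of the rack by its handle and thread it, foot first, down through the upper and then the lower bushing of the leaning guide on the stirring stand. Finish while still holding it still by the handle (do not let go): its foot well down inside the steel bowl, below the bowl's rim, but clear of the bowl's bottom, and its collar clear above the upper bushing, so that a colleague can clamp it at that height. Leave the bowl, the shorter shaft, the bottle and the jar where they are.

Things in the scene. Friction and masses are not known exactly. Their poses are not given: they have to be found in the camera images.
- shaft: The longer shaft, upright in one of the rack's holes, foot 8 mm above the table. Origin: centre of its foot; z up the shaft. From the foot: steel rod 10 mm thick, 135 mm long (its first 4 mm taper to 6 mm at the foot), steel stop collar 34 mm across, 4 mm thick, round grey plastic handle 22 mm across, 45 mm long; 184 mm in all, about 0.13 kg. Round: its yaw means nothing.
- short_shaft: The shorter stirring shaft, in the rack's other hole; not wanted. The same, but its steel rod is 95 mm long (144 mm in all). Origin: centre of its foot, 8 mm above the table; z up.
- rack: White plastic block fixed to the table, 60 x 150 x 55 mm (x, y, z), origin at the centre of its underside. Two upright holes 13 mm in diameter, 47 mm deep, 45 mm to either side of the centre along its y axis; which shaft is in which hole varies.
- stand: Stirring stand, fixed: white base plate 190 x 130 mm, 12 mm thick (x -65 to +125 mm), steel column 22 mm thick, 160 mm high at x +95 mm, two level arms 14 mm wide from it to the bushings. Origin: on the table, straight below the centre of the lower bushing's underside. Its x points from the bushings to the column, roughly away from the robot.
- guide: Two steel bushings in one line leaning 15 degrees from upright, top towards the stand's -x. Origin: centre of the lower bushing's underside, 75 mm above the table; z up along the axis. Lower bushing from z 0 to 20 mm, upper from 55 to 75 mm, open between. Bore 14 mm, widening in the upper 8 mm of each to a 25 mm funnel mouth; 36 mm across outside.
- upper_mouth (a point): Centre of the mouth of the upper bushing, on the axis at 75 mm above the guide's origin along the guide's z; axes as those of the guide.
- bowl: Loose stainless steel bowl standing on the stand's base plate under the lower bushing, rim 100 mm across, 46 mm high, 3 mm wall, inner floor about 5 mm above its underside. Origin: centre of its underside, 12 mm above the table and 12 mm from the stand's origin along its x, so that the rim is 58 mm above the table.
- bottle: Loose amber glass bottle, 56 mm in diameter, 115 mm high, standing; origin at the centre of its underside. Leave alone.
- jar: Loose white ceramic jar, 68 mm in diameter, 90 mm high, standing; origin at the centre of its underside. Leave alone.

How it is judged:
By the outcome, as a careful person would: the job done as asked, in the order asked, and still so for the second after the job is handed in, while the arm keeps its last pose, push and grip.
It also fails if it takes over 48 s, if anything falls off the work surface, if the arm or the gripper's body presses on something with over 40 N, if the wrist force passes 120 N, or if a joint passes its speed limit or range.

## Working session

There is one attempt and no reset: what is moved stays moved. The work goes in short steps, Python scripts to look and compute and a tool call to move; the robot and the scene stay as the last step left them, time stands still between calls to the robot, and variables do not carry over. Pictures are saved under pics/ and viewed, at most 10 in all, crops included, and the job is handed in when it is done.

Besides the shell and the picture viewer there is one more tool, called after "Emit:" as name(argument=value, ...) on one line, values as JSON. carry_out: Moves the arm, as the interface text tells. Its arguments: {"type":"object","properties":{"deltas":{"type":"array"}},"required":["deltas"]}

```bash
mkdir -p pics; ls
python3 - <<'E'
from cell import ctrl
import cv2
for n in("side","top"):
    cv2.imwrite(f"pics/{n}0.png",ctrl.get_image(n)[:,:,::-1])
    c=ctrl.calibration(n);print(n,c)
print(ctrl.grip_depth,ctrl.read_state())
E
```

```text
pics
side {'mtx': array([[378.2314044 ,   0.        , 324.32363049],
       [  0.        , 378.2314044 , 206.05523307],
       [  0.        ,   0.        ,   1.        ]]), 'distortion': array([-0.01675501,  0.        ,  0.        ,  0.        ,  0.        ]), 'R': array([[-0.99513191, -0.09848778, -0.00355441],
       [-0.07248797,  0.7559087 , -0.65065162],
       [ 0.06676804, -0.64722654, -0.75936805]]), 't': array([618.69513702, 115.34530573, 999.6424611 ])}
top {'mtx': array([[382.56739202,   0.        , 323.49707468],
       [  0.        , 382.56739202, 193.01063845],
       [  0.        ,   0.        ,   1.        ]]), 'distortion': array([-0.00081263,  0.        ,  0.        ,  0.        ,  0.        ]), 'R': array([[ 0.01174512, -0.99940901,  0.03230603],
       [-0.99609881, -0.01451987, -0.08704213],
       [ 0.08745977, -0.03115767, -0.99568067]]), 't': array([ -5.82496773, 653.36821859, 870.14233133])}
18.700000000000003 {'clock': 0.1, 'qpos': array([ 1.14720394,  0.62921988,  0.03840084,  1.51823525, -0.02697707,
        0.99631399, -0.01999541]), 'qd': array([ 0.00205101,  0.00016482, -0.00073301, -0.0019669 ,  0.00048602,
        0.0001836 , -0.00077384]), 'tau': array([ 2.85827919e-03, -5.64526892e+01,  1.23022377e+00, -1.93972474e+01,
        1.12408717e-02,  5.39772431e-03,  2.69883844e-05]), 'eef_pos': array([ 227.47985736, -608.27869733,  210.51262878]), 'tool_rot': array([-3.13993277e+00,  7.63502377e-06,  3.57845728e-01]), 'force': array([ 0.52299175,  0.05559951, -0.32259519]), 'torque': array([-0.00082086,  0.01550939,  0.00756926]), 'gripper_force': 0.0, 'width': 85.32436870572533}
```

View pics/side0.png

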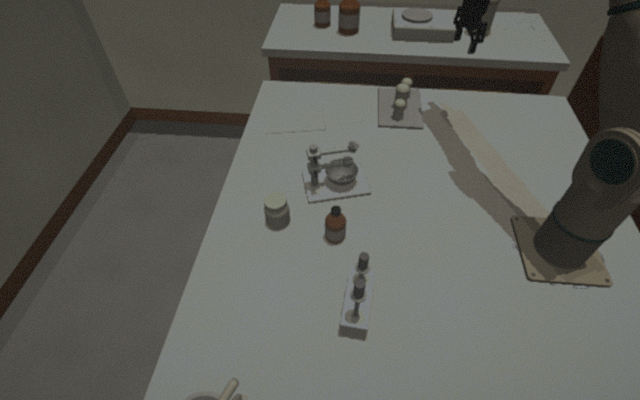

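View pics/top0.png

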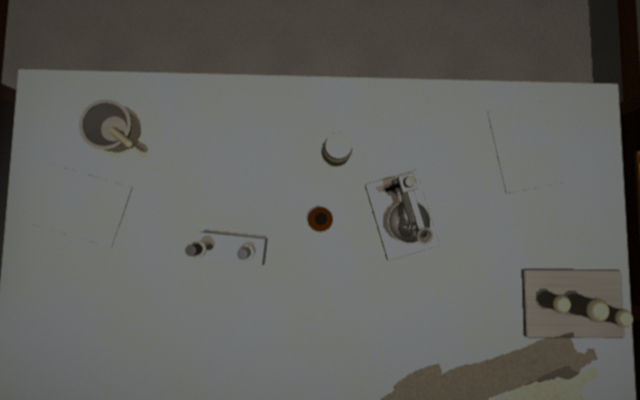

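The side view shows the rack at (357,300), with handles at (363,262) and (359,288), and the stand at (335,170). The top view shows the handles at (193,249) and (246,252) and the stand at (405,215). I'll enlarge these areas.

Run:
```python
import cv2,numpy as np
s=cv2.imread("pics/side0.png");t=cv2.imread("pics/top0.png")
def crop(im,x,y,w,h,k,):
    c=cv2.resize(im[y:y+h,x:x+w],None,fx=k,fy=k,interpolation=cv2.INTER_CUBIC)
    c=cv2.convertScaleAbs(c,alpha=1.6)
    for i in range(0,w,10):
        cv2.line(c,(i*k,0),(i*k,8 if i%50 else 16),(0,0,255),1)
    for i in range(0,h,10):
        cv2.line(c,(0,i*k),(8 if i%50 else 16,i*k),(0,0,255),1)
    return c
a=np.hstack([crop(s,300,135,80,70,5),crop(t,360,165,80,70,5)[:, :400]])
b=np.hstack([crop(s,330,245,80,45+5,5),crop(t,180,225,80,50,5)])
cv2.imwrite("pics/c0.png",np.vstack([a,b]))
```

```text
(no output)
```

View pics/c0.png

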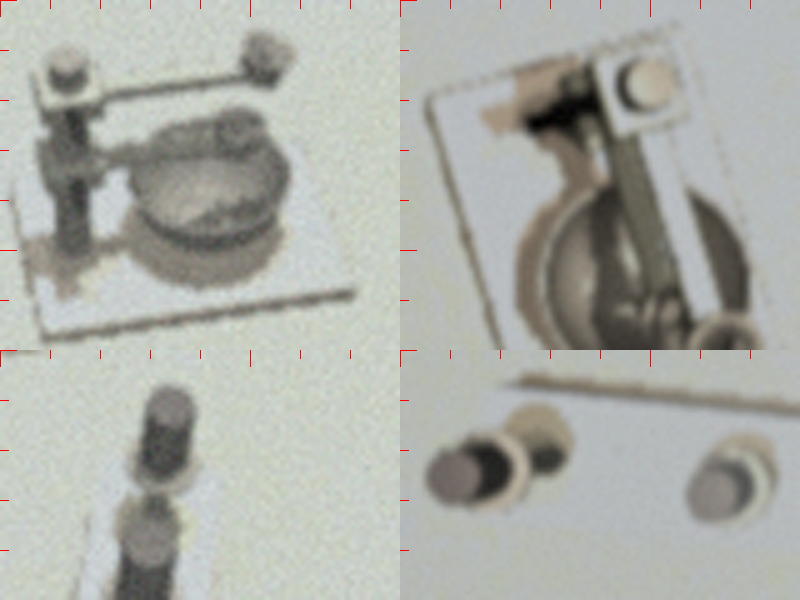

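The crops put the handle tops at side (364,256) and (360,283), top (190.6,250) and (242.7,255.5). The side crop shows the upper bushing near (353,147). Next I need the rest of the stand.

```bash
cat > h.py <<'E'
import numpy as np,cv2
from cell import ctrl
C={n:ctrl.calibration(n) for n in("side","top")}
def ray(n,p):
    c=C[n];u=cv2.undistortPoints(np.array([[p]],float),c["mtx"],c["distortion"])[0,0]
    R=np.array(c["R"]);d=R.T@np.array([*u,1]);return -R.T@np.array(c["t"]),d/np.linalg.norm(d)
def plane(n,p,z):
    o,d=ray(n,p);return o+d*(z-o[2])/d[2]
def tri(ps,pt):
    a,d=ray("side",ps);b,e=ray("top",pt)
    k=np.linalg.lstsq(np.c_[d,-e],b-a,rcond=None)[0]
    p,q=a+k[0]*d,b+k[1]*e
    return (p+q)/2,np.linalg.norm(p-q)
def proj(n,X):
    c=C[n];return cv2.projectPoints(np.array(X,float).reshape(-1,1,3),cv2.Rodrigues(np.array(c["R"]))[0],np.array(c["t"]),c["mtx"],np.array(c["distortion"]))[0][:,0]
E
python3 - <<'E'
from h import *
np.set_printoptions(precision=1,suppress=True)
print("left",tri((360,283),(190.6,250)),"right",tri((364,256),(242.7,255.5)))
print("mouth",tri((353.5,145.5),(425,236)))
s=cv2.imread("pics/side0.png");t=cv2.imread("pics/top0.png")
def crop(im,x,y,w,h,k,):
    c=cv2.resize(im[y:y+h,x:x+w],None,fx=k,fy=k,interpolation=cv2.INTER_CUBIC)
    c=cv2.convertScaleAbs(c,alpha=1.6)
    for i in range(0,w,10):
        cv2.line(c,(i*k,0),(i*k,8 if i%50 else 16),(0,0,255),1)
    for i in range(0,h,10):
        cv2.line(c,(0,i*k),(8 if i%50 else 16,i*k),(0,0,255),1)
    return c
a=np.hstack([crop(t,360,160,80,100,6),np.vstack([crop(s,335,135,32,25,10),crop(t,408,220,32,35,10)])])
cv2.imwrite("pics/c1.png",a)
E
```

```text
left (array([527.5, 256.6, 189.9]), np.float64(1.100338688523874)) right (array([517.1, 166.3, 147.4]), np.float64(3.3518135367274575))
mouth (array([ 558.5, -203.3,  140.3]), np.float64(0.9712012867207033))
```

View pics/c1.png

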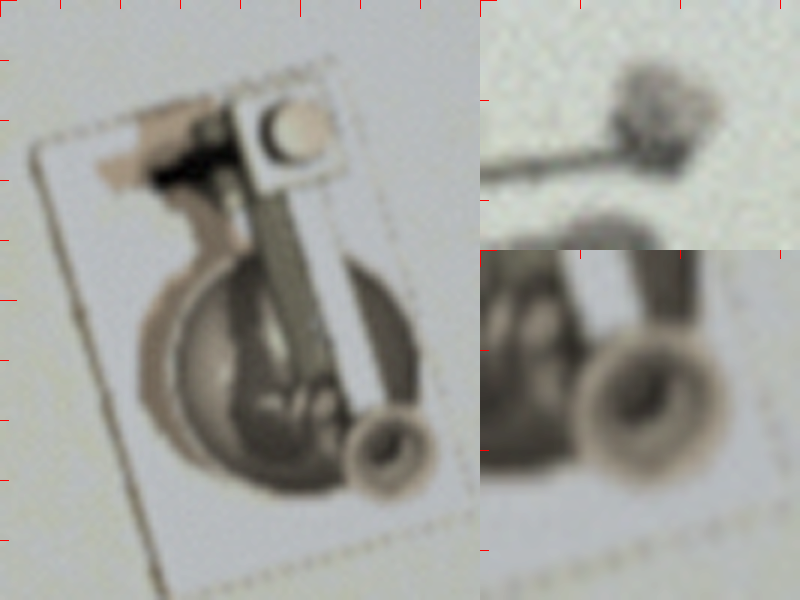

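Top view: mouth ring at (425,235.2), column cap at (409.5,181.7), plate corners at (365.8,185), (415.8,170), (386.7,259.7) and (439.2,245.5). Side view: mouth near (354.2,144.2). The left shaft in the top view is the longer one, with its handle top at z≈190.

Run:
```python
from h import *
np.set_printoptions(precision=1,suppress=True)
m,e=tri((354.2,144.2),(425,235.2));print("mouth",m,e, plane("top",(425,235.2),147.4),plane("side",(354.2,144.2),147.4))
cap=plane("top",(409.5,181.7),172);cap2=plane("top",(409.5,181.7),160);print("col",cap,cap2, tri((313.5,149.5),(409.5,181.7)))
P=[plane("top",p,12) for p in [(365.8,185),(415.8,170),(386.7,259.7),(439.2,245.5)]]
P=np.array(P);print(P)
for a,b in((2,0),(3,1)):
    d=P[a]-P[b];d=-d;print("x yaw",np.degrees(np.arctan2(d[1],d[0])),np.linalg.norm(d))
for a,b in((0,1),(2,3)):
    d=P[a]-P[b];print("y yaw-90",np.degrees(np.arctan2(d[1],d[0]))-90,np.linalg.norm(d))
d=cap2-m;print("col-mouth yaw",np.degrees(np.arctan2(d[1],d[0])),np.linalg.norm(d[:2]))
c=P.mean(0);th=np.radians(15);print("plate centre",c)
for y in(13,15,17):
    y=np.radians(y);ex=np.array([np.cos(y),np.sin(y),0]);print(c-ex*(30+19.4))
# handle tops at z=192 / 152, both views; plus rack
print(plane("top",(190.6,250),192),plane("side",(360,283),192))
s=ctrl.get_image("side")
```

```text
mouth [ 558.5 -201.5  146.6] 2.479131280755394 [ 559.8 -201.2  147.4] [ 557.3 -200.6  147.4]
col [ 665.9 -163.9  172. ] [ 667.4 -167.   160. ] (array([ 668.7, -171. ,  144.5]), np.float64(1.042786726828739))
[[ 675.7  -99.3   12. ]
 [ 714.1 -221.    12. ]
 [ 498.4 -149.4   12. ]
 [ 533.1 -275.6   12. ]]
x yaw 15.781257472291095 184.1981800665661
x yaw 16.792163995388567 189.10155713119718
y yaw-90 17.534741403252667 127.57438211238107
y yaw-90 15.356417402821208 130.85450836919495
col-mouth yaw 17.567805776774936 114.17276006000637
plate centre [ 605.3 -186.3   12. ]
[ 557.2 -197.5   12. ]
[ 557.6 -199.1   12. ]
[ 558.1 -200.8   12. ]
[528.2 255.9 192. ] [527.  257.7 192. ]
```

Emit:
carry_out(deltas=[0, 0, -9.57, 0, 0, -0.012, -1, 0, 0, -9.57, 0, 0, -0.012, -1, 0, 0, -9.57, 0, 0, -0.012, -1, 0, 0, -9.57, 0, 0, -0.012, -1, 0, 0, -9.57, 0, 0, -0.012, -1, 0, 0, -9.57, 0, 0, -0.012, -1, 0, 0, -9.57, 0, 0, -0.012, -1, 0, 0, -9.57, 0, 0, -0.012, -1, 0, 0, -9.57, 0, 0, -0.012, -1, 0, 0, 0, 0, 0, 0, -1])

```text
clock: 1.4
eef_pos: [227.7, -609.2, 319.8]
tool_rot: [3.141, 0.001, 1.859]
force: [0.0, -0.2, -0.1]
width: 85.6
gripper_force: 0.0
```

Emit:
carry_out(deltas=[0, 0, 0, 0.0271, 0.0395, 0, -1, 0, 0, 0, 0.0271, 0.0395, 0, -1, 0, 0, 0, 0.0271, 0.0395, 0, -1, 0, 0, 0, 0.0271, 0.0395, 0, -1, 0, 0, 0, 0.0271, 0.0395, 0, -1, 0, 0, 0, 0.0271, 0.0395, 0, -1, 0, 0, 0, 0.0271, 0.0395, 0, -1, 0, 0, 0, 0.0271, 0.0395, 0, -1, 0, 0, 0, 0.0271, 0.0395, 0, -1, 0, 0, 0, 0.0271, 0.0395, 0, -1, 0, 0, 0, 0.0271, 0.0395, 0, -1, 0, 0, 0, 0, 0, 0, -1])

```text
clock: 2.9
eef_pos: [560.7, -193.6, 318.5]
tool_rot: [3.14, -0.003, 1.866]
force: [-0.4, -0.5, -1.2]
width: 85.5
gripper_force: 0.0
```

Emit:
carry_out(deltas=[0, 0, 0, 0.0435, 0.0097, 0, -1, 0, 0, 0, 0.0435, 0.0097, 0, -1, 0, 0, 0, 0.0435, 0.0097, 0, -1, 0, 0, 0, 0.0435, 0.0097, 0, -1, 0, 0, 0, 0.0435, 0.0097, 0, -1, 0, 0, 0, 0.0435, 0.0097, 0, -1, 0, 0, 0, 0.0435, 0.0097, 0, -1, 0, 0, 0, 0.0435, 0.0097, 0, -1, 0, 0, 0, 0.0435, 0.0097, 0, -1, 0, 0, 0, 0.0435, 0.0097, 0, -1, 0, 0, 0, 0, 0, 0, -1, 0, 0, 0, 0, 0, 0, -1])

```text
clock: 4.4
eef_pos: [527.4, 243.9, 318.6]
tool_rot: [-3.14, 0.002, 1.858]
force: [0.3, -1.1, -0.1]
width: 85.4
gripper_force: 0.0
```

```bash
cat >> h.py <<'E'
from scipy.spatial.transform import Rotation as Ro
def st():
    s=ctrl.read_state();R=Ro.from_euler("xyz",s["tool_rot"]).as_matrix();return np.array(s["eef_pos"]),R,s
def crop(im,x,y,w,h,k):
    c=cv2.convertScaleAbs(cv2.resize(im[y:y+h,x:x+w],None,fx=k,fy=k,interpolation=cv2.INTER_CUBIC),alpha=1.6)
    for i in range(0,w,10): cv2.line(c,(i*k,0),(i*k,8 if i%50 else 16),(0,0,255),1)
    for i in range(0,h,10): cv2.line(c,(0,i*k),(8 if i%50 else 16,i*k),(0,0,255),1)
    return c
E
python3 - <<'E'
from h import *
np.set_printoptions(precision=2,suppress=True)
p,R,s=st();print(p,np.degrees(s["tool_rot"]),s["qpos"],s["qd"])
print("d tool mm",R.T@(np.array([527.5,256.7,155])-p))
E
```

```text
[527.35 243.9  318.64] [-179.93    0.1   106.47] [-0.14  0.47 -0.54  1.55  0.25  1.19 -0.43] [ 0.02 -0.    0.01  0.    0.   -0.    0.01]
d tool mm [ 12.51   3.97 163.61]
```

Emit:
carry_out(deltas=[0, 0, 0, 0.0063, 0.002, 0.02, -1, 0, 0, 0, 0.0063, 0.002, 0.02, -1, 0, 0, 0, 0, 0, 0.02, -1, 0, 0, 0, 0, 0, 0.02, -1, 0, 0, 0, 0, 0, 0.02, -1, 0, 0, 0, 0, 0, 0.02, -1, 0, 0, 0, 0, 0, 0.02, -1, 0, 0, 0, 0, 0, 0.013, -1, 0, 0, 0, 0, 0, 0.013, -1, 0, 0, 0, 0, 0, 0, -1, 0, 0, 0, 0, 0, 0, -1])

```text
clock: 5.78
eef_pos: [527.8, 259.1, 153.8]
tool_rot: [3.141, -0.0, 1.861]
force: [0.6, 0.6, -0.2]
width: 85.4
gripper_force: 0.0
```

Run:
```python
from h import *
np.set_printoptions(precision=2,suppress=True)
p,R,s=st();print(p,"d tool mm",R.T@(np.array([527.5,256.7,152])-p),s["force"])
S=ctrl.get_image("side")[:,:,::-1];T=ctrl.get_image("top")[:,:,::-1]
cv2.imwrite("pics/g0.png",np.hstack([crop(S,310,200,80,120,5),crop(T,160,195,80,120,5)]))
```

```text
[527.76 259.13 153.83] d tool mm [-2.26 -0.95  1.83] [ 0.62  0.64 -0.24]
```

View pics/g0.png

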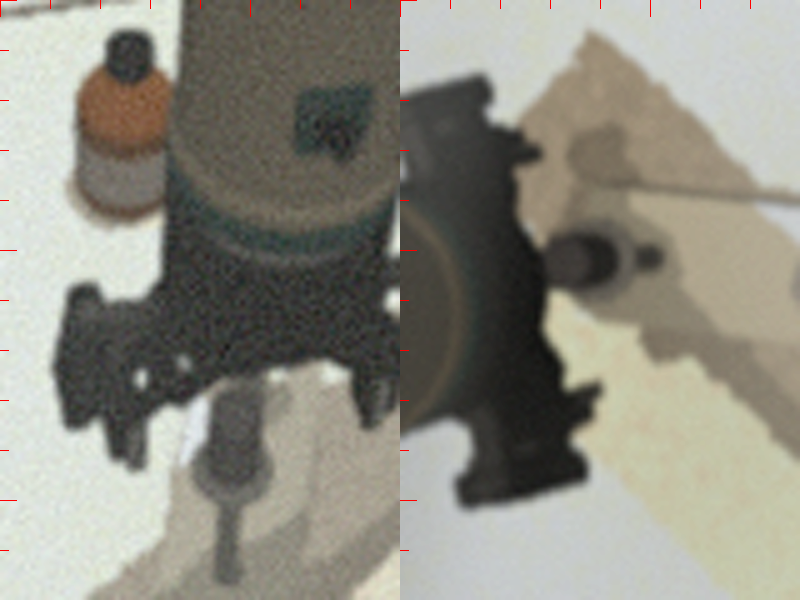

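The long shaft stands between the open fingers: side crop handle at (235,430), fingertips at (130,465) and (375,425). A small correction, then close.

Emit:
carry_out(deltas=[0, 0, 0, -0.002, -0.001, 0.001, -1, 0, 0, 0, 0, 0, 0, -0.2, 0, 0, 0, 0, 0, 0, 0.2, 0, 0, 0, 0, 0, 0, 1, 0, 0, 0, 0, 0, 0, 1, 0, 0, 0, 0, 0, 0, 1, 0, 0, 0, 0, 0, 0, 1, 0, 0, 0, 0, 0, 0, 1])

```text
clock: 6.88
eef_pos: [527.2, 256.8, 152.6]
tool_rot: [3.141, -0.0, 1.861]
force: [0.4, -0.1, 3.3]
width: 19.7
gripper_force: 58.6
```

Emit:
carry_out(deltas=[0, 0, 0, 0, 0, -0.01, 1, 0, 0, 0, 0, 0, -0.015, 1, 0, 0, 0, 0, 0, -0.02, 1, 0, 0, 0, 0, 0, -0.02, 1, 0, 0, 0, 0, 0, -0.025, 1, 0, 0, 0, 0, 0, -0.025, 1, 0, 0, 0, 0, 0, -0.025, 1, 0, 0, 0, 0, 0, -0.025, 1, 0, 0, 0, 0, 0, -0.025, 1, 0, 0, 0, 0, 0, -0.015, 1, 0, 0, 0, 0, 0, 0, 1, 0, 0, 0, 0, 0, 0, 1])

```text
clock: 8.38
eef_pos: [526.5, 256.3, 356.4]
tool_rot: [-3.14, 0.001, 1.861]
force: [0.9, 0.9, -1.1]
width: 19.7
gripper_force: 58.7
```

Run:
```python
from h import *
np.set_printoptions(precision=2,suppress=True)
p,R,s=st();print(p,s["force"],s["torque"],np.degrees(s["tool_rot"]),s["width"])
S=ctrl.get_image("side")[:,:,::-1];T=ctrl.get_image("top")[:,:,::-1]
cv2.imwrite("pics/l0s.png",S);cv2.imwrite("pics/l0t.png",T)
ax=np.array([0,0,1.]);foot=p+[0,0,18.7-139-23+0]
print("pred foot",foot,proj("side",foot),proj("top",foot))
u=proj("side",foot)[0].astype(int)
cv2.imwrite("pics/l0.png",np.hstack([crop(S,u[0]-40,u[1]-90,80,120,5),crop(T,120,190,80,120,5)]));print(u)
```

```text
[526.47 256.26 356.42] [ 0.9   0.92 -1.13] [ 0.02 -0.05 -0.01] [-179.9     0.03  106.63] 19.702716100745974
pred foot [526.47 256.26 213.12] [[361.09 276.73]] [[186.72 251.64]]
[361 276]
```

View pics/l0.png

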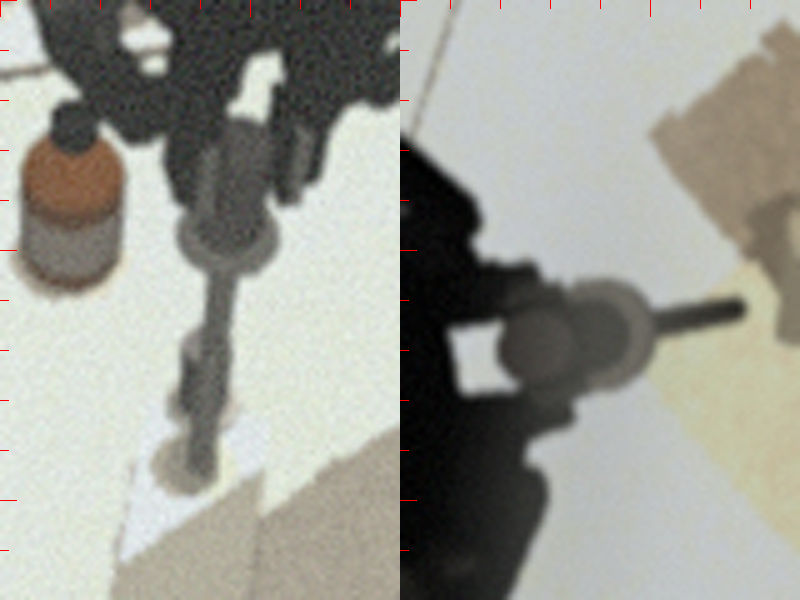

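The shaft is out and held upright. Foot: side (361.6,280.4), top (187.6,252). Collar: side (366.6,233.4), top (161,257).

Run:
```python
from h import *
np.set_printoptions(precision=2,suppress=True)
p,R,s=st();print(p,s["qpos"])
f,e=tri((361.6,280),(187.4,252));c,e2=tri((366.6,233.4),(161,256.8));print(f,e,c,e2,c-f,np.linalg.norm(c-f))
```

```text
[526.52 256.29 356.21] [-0.16  0.45 -0.55  1.47  0.24  1.28 -0.43]
[525.01 257.88 204.03] 0.3929856981209985 [527.17 252.18 343.65] 0.4911170568127617 [  2.16  -5.7  139.62] 139.75395904871752
```

Emit:
carry_out(deltas=[0, 0, 0, -0.018, -0.006, 0, 1, 0, 0, 0, -0.03, -0.01, 0, 1, 0, 0, 0, -0.042, -0.014, 0, 1, 0, 0, 0, -0.045, -0.015, 0, 1, 0, 0, 0, -0.045, -0.015, 0, 1, 0, 0, 0, -0.045, -0.015, 0, 1, 0, 0, 0, -0.045, -0.015, 0, 1, 0, 0, 0, -0.045, -0.015, 0, 1, 0, 0, 0, -0.045, -0.015, 0, 1, 0, 0, 0, -0.042, -0.014, 0, 1, 0, 0, 0, -0.03, -0.01, 0, 1, 0, 0, 0, -0.016, -0.005, 0, 1])

```text
clock: 9.98
eef_pos: [510.9, -218.2, 356.8]
tool_rot: [-3.14, 0.0, 1.857]
force: [0.2, 0.9, -0.6]
width: 19.8
gripper_force: 58.8
```

Emit:
carry_out(deltas=[-3, 0, 0, 0, 0, 0, 1, -4, 0, 0, 0, 0, 0, 1, -4, 0, 0, 0, 0, 0, 1, -4, 0, 0, 0, 0, 0, 1, 0, 0, 0, 0, 0, 0, 1, 0, 0, 0, 0, 0, 0, 1, 0, 0, 0, 0, 0, 0, 1])

```text
clock: 10.85
eef_pos: [513.1, -214.5, 357.4]
tool_rot: [2.88, -0.0, 1.863]
force: [0.3, 0.3, -1.0]
width: 19.8
gripper_force: 59.0
```

Run:
```python
from h import *
np.set_printoptions(precision=2,suppress=True)
p,R,s=st();print(p,np.degrees(s["tool_rot"]),s["qpos"],s["width"],-R[:,2])
S=ctrl.get_image("side")[:,:,::-1];T=ctrl.get_image("top")[:,:,::-1]
cv2.imwrite("pics/m0s.png",S);cv2.imwrite("pics/m0t.png",T)
f=p+R[:,2]*148;us=proj("side",f)[0].astype(int);ut=proj("top",f)[0].astype(int);print(us,ut)
cv2.imwrite("pics/m0.png",np.hstack([crop(S,us[0]-35,us[1]-80,80,120,5),crop(T,ut[0]-35,ut[1]-60,80,120,5)]))
```

```text
[ 513.15 -214.51  357.45] [165.    -0.01 106.72] [ 0.84  0.28 -0.49  1.75 -0.04  0.94  0.69] 19.836525055278436 [-0.25 -0.07  0.97]
[358 124] [436 241]
```

View pics/m0.png

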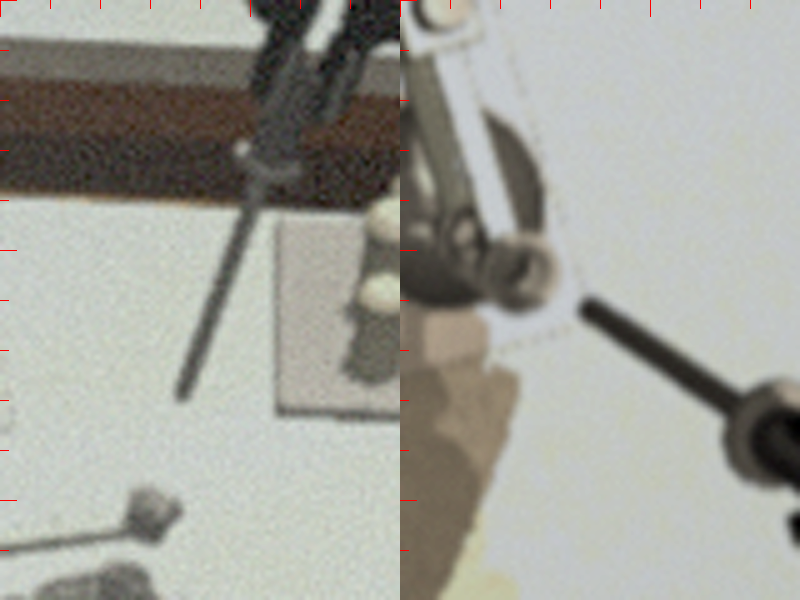

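The shaft hangs tilted above the stand. Foot: side (359.6,123.4), top (438.2,242.2). Mouth in the top view still at (425,235.2). I'll fit the rod line in both views.

```bash
cat >> h.py <<'E'
def rodline(im,a,b,w=6,thr=0.8):
    "centre line of the dark rod near segment a-b (pixels): centroid of darkness across each cut"
    g=cv2.cvtColor(im,cv2.COLOR_BGR2GRAY).astype(np.float32);a=np.array(a,float);b=np.array(b,float)
    d=(b-a)/np.linalg.norm(b-a);n=np.array([-d[1],d[0]]);o=np.arange(-w,w+.1,.5);pts=[]
    for t in np.arange(2,np.linalg.norm(b-a)-2,1):
        q=a+d*t+o[:,None]*n;v=cv2.remap(g,q[:,0].astype(np.float32),q[:,1].astype(np.float32),1).ravel()
        k=np.clip(np.percentile(v,70)*thr-v,0,None)
        if k.sum()>0: pts.append(a+d*t+n*(k@o/k.sum()))
    l=cv2.fitLine(np.array(pts,np.float32),cv2.DIST_HUBER,0,.01,.01).ravel();return l[2:],l[:2]
def rod3(ls,lt):
    N=[]
    for n,(c,d) in(("side",ls),("top",lt)):
        o,r1=ray(n,c-10*d);_,r2=ray(n,c+10*d);N.append((np.cross(r1,r2),o))
    x=np.cross(N[0][0],N[1][0]);x/=np.linalg.norm(x);x*=np.sign(x[2])
    A=np.array([N[0][0],N[1][0],x]);A/=np.linalg.norm(A,axis=1)[:,None]
    P=np.linalg.solve(A,[A[0]@N[0][1],A[1]@N[1][1],A[2]@np.array([550,-200,200])]);return P,x
def along(P,x,n,p):
    "point of axis closest to pixel ray"
    o,d=ray(n,p);k=np.linalg.lstsq(np.c_[x,-d],o-P,rcond=None)[0];return P+k[0]*x
E
python3 - <<'E'
from h import *
np.set_printoptions(precision=3,suppress=True)
S=cv2.imread("pics/m0s.png");T=cv2.imread("pics/m0t.png")
p,R,s=st()
ls=rodline(S,(359.6,123.4),(373,86));lt=rodline(T,(438.6,242.4),(468,261.6))
P,x=rod3(ls,lt);print("axis",x,"tool",R.T@x)
for n,q in(("side",(359.6,123.8)),("top",(437.8,241.8))):
    f=along(P,x,n,q);print("foot",n,f,"tool frame",R.T@(f-p))
for n,q in(("side",(377,77.5)),("top",(474.4,267.5))): f=along(P,x,n,q);print("collar",n,f)
print("on side line near tip", ls, lt)
y=np.radians(16.6);a=np.array([-np.sin(np.radians(15))*np.cos(y),-np.sin(np.radians(15))*np.sin(y),np.cos(np.radians(15))])
print("guide axis",a)
E
```

```text
axis [-0.24  -0.095  0.966] tool [-0.022  0.002 -1.   ]
foot side [ 549.752 -203.245  217.054] tool frame [  0.285   0.874 145.433]
foot top [ 549.247 -203.445  219.089] tool frame [  0.239   0.878 143.327]
collar side [ 517.472 -216.049  347.143]
collar top [ 517.134 -216.183  348.503]
on side line near tip (array([364.069, 108.43 ], dtype=float32), array([ 0.345, -0.938], dtype=float32)) (array([453.607, 252.523], dtype=float32), array([0.829, 0.56 ], dtype=float32))
guide axis [-0.248 -0.074  0.966]
```

Emit:
carry_out(deltas=[0, -1.3, 0, 0.003, -0.0094, 0, 1, 0, 0, 0, 0, 0, 0.01, 1, 0, 0, 0, 0, 0, 0.015, 1, 0, 0, 0, 0, 0, 0.015, 1, 0, 0, 0, 0, 0, 0.01, 1, 0, 0, 0, 0, 0, 0.007, 1, 0, 0, 0, 0, 0, 0, 1, 0, 0, 0, 0, 0, 0, 1])

```text
clock: 11.95
eef_pos: [517.6, -212.1, 300.2]
tool_rot: [2.879, 0.022, 1.855]
force: [-0.4, 0.2, -0.2]
width: 19.6
gripper_force: 59.0
```

Run:
```python
from h import *
np.set_printoptions(precision=2,suppress=True)
p,R,s=st();print(p,np.degrees(s["tool_rot"]))
S=ctrl.get_image("side")[:,:,::-1];T=ctrl.get_image("top")[:,:,::-1]
cv2.imwrite("pics/n0s.png",S);cv2.imwrite("pics/n0t.png",T)
print("foot est",p+R@np.array([-3,.9,144.4]))
cv2.imwrite("pics/n0.png",np.hstack([crop(S,330,85,40,60,10)[:,:400],crop(T,410,205,40,60,10)]))
```

```text
[ 517.64 -212.06  300.24] [164.96   1.29 106.29]
foot est [ 556.16 -207.19  161.13]
```

View pics/n0.png

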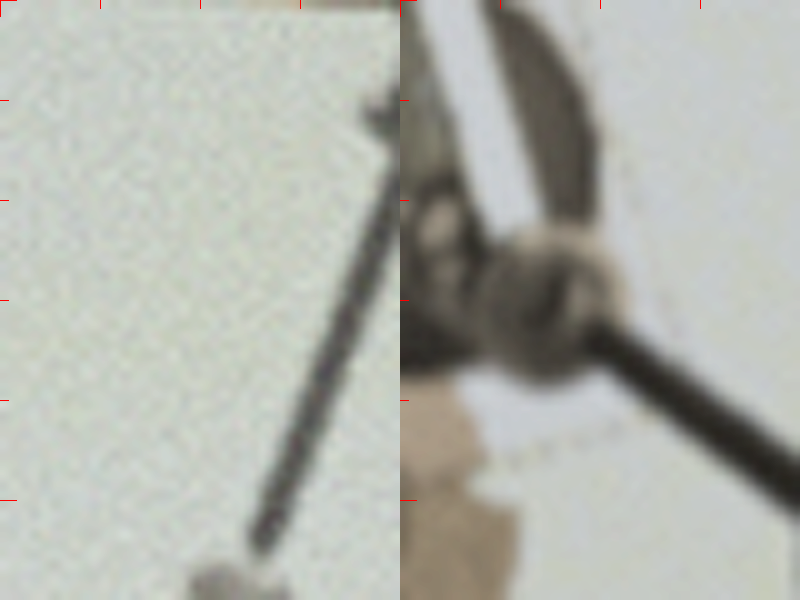

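Foot just above the mouth: side (356.4,139.5), top (429.3,238).

Run:
```python
from h import *
np.set_printoptions(precision=3,suppress=True)
S=cv2.imread("pics/n0s.png");T=cv2.imread("pics/n0t.png")
p,R,s=st();print(p)
ls=rodline(S,(356.5,138.5),(369,104));lt=rodline(T,(430.5,239),(449,253))
P,x=rod3(ls,lt);print("axis",x,"tool",R.T@x)
a=np.array([-.248,-.074,.966]);M=np.array([558.5,-201,147.2])
F=[]
for n,q in(("side",(356.4,139.5)),("top",(429.3,238))):
    f=along(P,x,n,q);F.append(f);print(n,f,"toolframe",R.T@(f-p))
for f in F+[p+R@np.array([.3,.9,144.4])]: print("M-f in tool",R.T@(M-f))
```

```text
[ 517.59  -212.118  300.374]
axis [-0.246 -0.072  0.967] tool [-0.022  0.003 -1.   ]
side [ 554.557 -204.45   162.351] toolframe [  0.133   0.51  143.093]
top [ 554.204 -204.553  163.737] toolframe [  0.101   0.515 141.659]
M-f in tool [ 2.549  0.67  15.813]
M-f in tool [ 2.581  0.665 17.246]
M-f in tool [ 2.382  0.28  14.505]
```

Emit:
carry_out(deltas=[0, 0, 0, 0.0025, 0.0005, 0, 1, 0, 0, 0, 0.0001, 0, 0.006, 1, 0, 0, 0, 0.0001, 0, 0.006, 1, 0, 0, 0, 0.0001, 0, 0.005, 1, 0, 0, 0, 0.0001, 0, 0.005, 1, 0, 0, 0, 0.0001, 0, 0.005, 1, 0, 0, 0, 0, 0, 0, 1])

```text
clock: 12.92
eef_pos: [523.7, -207.3, 273.3]
tool_rot: [2.88, 0.021, 1.855]
force: [-0.4, -0.0, -0.8]
width: 19.7
gripper_force: 59.0
```

Run:
```python
from h import *
np.set_printoptions(precision=2,suppress=True)
p,R,s=st();print(p,"F tool",R.T@s["force"],"torque",s["torque"],s["width"])
f=p+R@np.array([.2,.6,143.5]);print("foot - M in tool",R.T@(f-[558.5,-201,147.2]))
```

```text
[ 523.7  -207.31  273.33] F tool [ 0.1 -0.6  0.7] torque [-0.09  0.38  0.02] 19.734273529319324
foot - M in tool [ 1.23 -0.78 12.52]
```

Emit:
carry_out(deltas=[0, 0, 0, 0.0001, 0, 0.005, 1, 0, 0, 0, 0.0001, 0, 0.005, 1, 0, 0, 0, 0.0001, 0, 0.005, 1, 0, 0, 0, 0.0001, 0, 0.005, 1, 0, 0, 0, 0.0001, 0, 0.005, 1, 0, 0, 0, 0.0001, 0, 0.005, 1, 0, 0, 0, 0, 0, 0, 1])

```text
clock: 13.8
eef_pos: [531.2, -205.2, 244.4]
tool_rot: [2.88, 0.021, 1.855]
force: [0.2, 0.4, -1.1]
width: 20.0
gripper_force: 59.0
```

Run:
```python
from h import *
np.set_printoptions(precision=2,suppress=True)
p,R,s=st();print(p,"F tool",R.T@s["force"],"torque",R.T@s["torque"],s["width"])
f=p+R@np.array([.2,.6,143.5]);print("foot - M in tool",R.T@(f-[558.5,-201,147.2]))
S=ctrl.get_image("side")[:,:,::-1];T=ctrl.get_image("top")[:,:,::-1]
cv2.imwrite("pics/o0s.png",S);cv2.imwrite("pics/o0t.png",T)
cv2.imwrite("pics/o0.png",np.hstack([crop(S,330,115,40,60,10),crop(T,410,205,40,60,10)]))
```

```text
[ 531.16 -205.16  244.37] F tool [ 0.32 -0.03  1.16] torque [0.32 0.06 0.03] 20.021041352718452
foot - M in tool [ 1.81 -0.76 42.49]
```

View pics/o0.png

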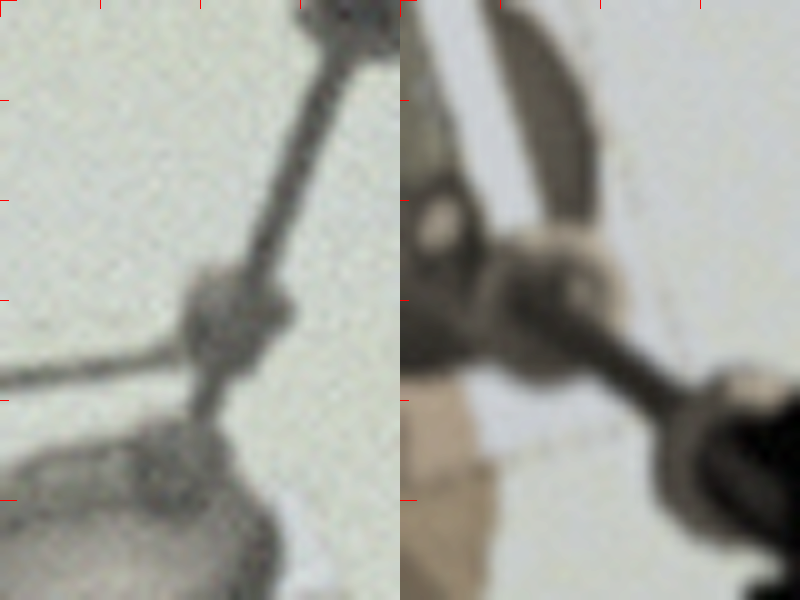

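The rod runs through the upper bushing, entering at side crop (240,280), and heads for the lower one, with the foot near (200,405). Forces are negligible.

Emit:
carry_out(deltas=[0, 0, 0, 0, 0, 0.005, 1, 0, 0, 0, 0, 0, 0.005, 1, 0, 0, 0, 0, 0, 0.005, 1, 0, 0, 0, 0, 0, 0.005, 1, 0, 0, 0, 0, 0, 0.005, 1, 0, 0, 0, 0, 0, 0, 1])

```text
clock: 14.65
eef_pos: [537.5, -203.8, 220.2]
tool_rot: [2.88, 0.021, 1.855]
force: [0.6, -0.0, -1.3]
width: 19.6
gripper_force: 59.0
```

Run:
```python
from h import *
np.set_printoptions(precision=2,suppress=True)
p,R,s=st();print(p,"F tool",R.T@s["force"],"torque",R.T@s["torque"],s["width"])
f=p+R@np.array([.2,.6,143.5]);print("foot - M in tool",R.T@(f-[558.5,-201,147.2]))
```

```text
[ 537.5  -203.85  220.2 ] F tool [-0.18  0.19  1.44] torque [ 0.37  0.   -0.  ] 19.624769154232347
foot - M in tool [ 1.81 -0.77 67.52]
```

Emit:
carry_out(deltas=[0, 0, 0, 0, 0, 0.005, 1, 0, 0, 0, 0, 0, 0.005, 1, 0, 0, 0, 0, 0, 0.005, 1, 0, 0, 0, 0, 0, 0.005, 1, 0, 0, 0, 0, 0, 0.005, 1, 0, 0, 0, 0, 0, 0.005, 1, 0, 0, 0, 0, 0, 0.005, 1, 0, 0, 0, 0, 0, 0.005, 1, 0, 0, 0, 0, 0, 0.005, 1, 0, 0, 0, 0, 0, 0.003, 1, 0, 0, 0, 0, 0, 0, 1, 0, 0, 0, 0, 0, 0, 1])

```text
clock: 16.15
eef_pos: [550.0, -201.6, 174.5]
tool_rot: [2.88, 0.022, 1.855]
force: [0.7, -0.1, -0.5]
width: 19.8
gripper_force: 59.0
```

Run:
```python
from h import *
np.set_printoptions(precision=2,suppress=True)
p,R,s=st();print(p,"F tool",R.T@s["force"],"torque",R.T@s["torque"],s["width"])
f=p+R@np.array([.2,.6,143.5]);print("foot",f,"foot - M in tool",R.T@(f-[558.5,-201,147.2]))
S=ctrl.get_image("side")[:,:,::-1];T=ctrl.get_image("top")[:,:,::-1]
cv2.imwrite("pics/q0.png",np.hstack([crop(S,300,110,80,100,5),crop(T,375,175,80,100,5)]))
```

```text
[ 549.99 -201.59  174.48] F tool [-0.32  0.52  0.63] torque [ 0.35  0.04 -0.02] 19.823514360470053
foot [ 587.03 -193.74   36.07] foot - M in tool [  1.42  -0.38 114.95]
```

View pics/q0.png

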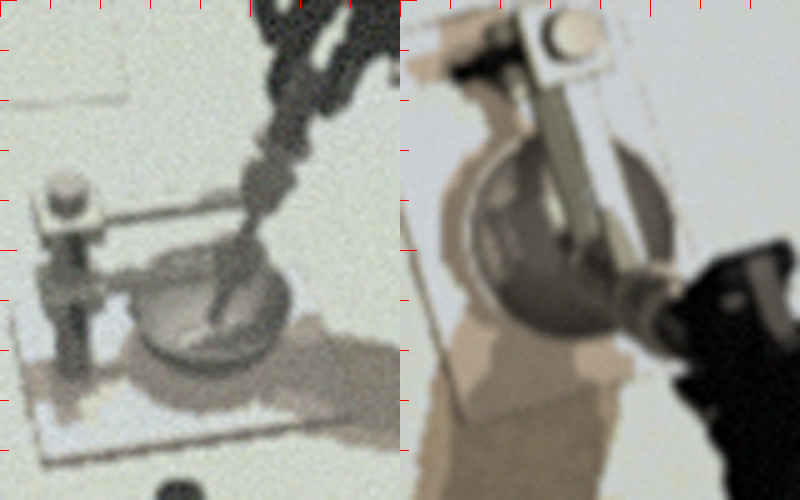

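The rod passes both bushings, and its foot shows inside the bowl (side crop (215,320)) at z ≈ 36. The collar at (285,140) is clear above the upper bushing at (270,180), and the bowl has not moved. Handing in.

```bash
python3 -c "
from cell import ctrl
print(ctrl.finish_job())"
```

```text
the job is handed in; nothing more can be done
None
```

I handed the job in with the longer shaft threaded through both bushings and held still by its handle: its foot is about 36 mm above the table (bowl rim 58 mm, inner floor about 17 mm) and its collar is about 20 mm above the upper bushing.

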